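# Clear the non-food things into the caddy

## Robot

A 6-joint arm with a two-finger parallel gripper is mounted at the origin on a cart in front of the work surface, level with it; the furniture and walls round the work are solid. World frame = base frame: x ahead of the robot, y to its left, z up, the work surface at z = 0. Lengths are in m, angles in rad, forces in N, time in s.
With the tool pointing down it reaches from about 0.35 to 0.975 m from the base axis. Payload 4.9 kg.
Tool frame: the origin (TCP) lies midway between the tips of the shut fingers; the grasp point (between the pads) lies 19 mm behind it; z points along the fingers, y is the line along which they close (so a half turn about z gives the same grasp; the last joint's range is limited). The gripper opens to 85 mm and grips with 20 to 120 N. Pads are 22 mm wide; open, the fingers measure 114 mm over their backs; the gripper's body (76 mm by 85 mm) begins 54 mm behind the grasp point. The pads swing forward as they close: fully open they stand 13 mm farther back than shut.
Start: joints at [-1.303, 0.053, 1.613, -0, 1.476, -0.119], TCP at [0.236, -0.579, 0.231] pointing down, gripper open.
Joint ranges: [-3.01, 3.01], [-1.01, 2.22], [0.06, 2.58], [-1.02, 4.17], [0.09, 2.62], [-3.14, 3.14]. Speed limits (rad/s): [2.57, 2.57, 3.14, 3.14, 3.14, 3.14].

## Interface

Orientations are given as a rotation vector (axis times angle).
In Python, from station import ctrl gives the robot as it stands.
- The arm moves only by the tool step_arm, never from a script. Its argument "targets" is a list of rows, each an object with "travel": the shift along the world's x, y, z as a fraction of full scale, a list of three; "angular": the turn, a rotation vector about the world's x, y, z as a fraction of full scale, a list of three; "gripper": the opening, from 0 (shut) to 1 (fully open). In form: [{"travel": [x, y, z], "angular": [rx, ry, rz], "gripper": gripper}, ...]. A call has 1 to 10 rows; each row is the pose to reach, as a shift and turn from the pose commanded when the call began; what a row does not reach only later rows make up. Full scale, the value 1, is 0.6 m for a shift and pi/4 rad for a turn. A row lasts 1/10 s, in which the tool goes at most 50 mm and 8.59 degrees, less where a joint would pass 70% of its speed; a pose out of reach is approached as far as the arm can. A call with a number of a shift or a turn outside -1 to 1 is refused whole. A call with a gripper value outside its range is refused whole. The fingers move at their own pace and stop on an object; "squeeze" is the grip in N (left out, the last holds). Time passes only in rows, so rows that repeat a pose let the fingers close. It gives the time, the measured TCP pose, the force, the opening and the grip force at its end, in the units of the state.
- ctrl.get_obs(): the state, without advancing time (a new reading comes with each control period).
- ctrl.get_image(name): name is "scene" or "top" or "wrist"; returns a dict with "img" (420x560x3 uint8, red, green, blue), "fx", "fy", "cx", "cy" (pixels), "rvec" (rotation vector, rad) and "tvec" (3), from world to camera coordinates, as OpenCV has them. Camera axes: x right, y down, z forward; pixel columns grow to the right and rows downward; lengths in m; the calibration is good to about 2 mm. The wrist camera is an equidistant fisheye: a pixel r from the principal point sees the ray r / f radians off the axis. A picture is of the moment at which its call begins. There is no depth.
- ctrl.finish_job(): hands the job in; it is judged then, once.
The state is a dict: "t": time; "q": joint angles; "dq": joint speeds; "effort": joint torques, N m; "tool_pos": TCP position; "tool_rot": TCP orientation; "contact_force": force on the tool from outside, world axes, zero at the start; "wrist_torque": the same for the moment, N m; "opening": finger opening in m; "grip_force": force on a finger pad.
Only numpy, scipy, OpenCV 4.12 (cv2) and the standard library are available. Lean on these libraries where they do the work, as an engineer would, in place of code of your own. Each camera call takes 0.05 s, during which the arm holds its last target. There are 200 camera calls.

## Task

Clear the non-food things off the snack counter into the caddy: the tall sanitiser bottle upright in the white cup, the blue gel jar upright in the blue cup, the purple glue bottle upright in the purple cup, and the loose battery lying flat in the green cup. Set each down on the floor of its cup rather than dropping it, and leave the two black-capped spice jars standing where they are.

Things in the scene. Friction and masses are not known exactly. Their poses are not given: they have to be found in the camera images.
- sanitiser: tall pale blue-and-white hand sanitiser bottle with a pale cap, standing upright; about 61 mm across, 214 mm tall, 0.27 kg; its cap is 39 mm in diameter from 182 mm height to the top and is the best grip. Origin: centre of the underside, z up along the bottle
- gel_jar: squat round jar of blue air-freshener gel with a clear top, upright, 56 mm diameter, 66 mm tall, about 0.12 kg. Origin: centre of the underside, z up
- purple_bottle: small round purple glue bottle with a white cap, upright; body 33 mm diameter up to 70 mm height, cap 19 mm diameter up to 86 mm, about 0.05 kg. Origin: centre of the underside, z up
- battery: single loose green-and-white battery lying on its side on the counter, 50 mm long, about 16 mm in diameter, 0.02 kg; it can roll. Origin: centre of its underside as it lies, y along its length, z up while it has not rolled
- cup_white: white square open cup, one of four fixed side by side (2 x 2, 90 mm pitch, any cup in any corner) in the caddy, a fixed grey tray 190 mm square and 14 mm high. Outside 86 x 86 mm, inside 78 x 78 mm, 28 mm tall; inner floor 5 mm above its origin. Origin: centre of its underside; x, y along its sides, z up
- cup_blue: blue square open cup, one of four fixed side by side (2 x 2, 90 mm pitch, any cup in any corner) in the caddy, a fixed grey tray 190 mm square and 14 mm high. Outside 86 x 86 mm, inside 76 x 76 mm, 28 mm tall; inner floor 5 mm above its origin. Origin: centre of its underside; x, y along its sides, z up
- cup_purple: purple thick-walled square open cup, one of four fixed side by side (2 x 2, 90 mm pitch, any cup in any corner) in the caddy, a fixed grey tray 190 mm square and 14 mm high. Outside 86 x 86 mm, inside 54 x 54 mm, 28 mm tall; inner floor 5 mm above its origin. Origin: centre of its underside; x, y along its sides, z up
- cup_green: green shallow square open cup, one of four fixed side by side (2 x 2, 90 mm pitch, any cup in any corner) in the caddy, a fixed grey tray 190 mm square and 14 mm high. Outside 86 x 86 mm, inside 76 x 76 mm, 14 mm tall; inner floor 5 mm above its origin. Origin: centre of its underside; x, y along its sides, z up
- chilli_jar: chilli seasoning jar: clear glass with a green-and-orange label and a black cap, 44 mm diameter, 105 mm tall, loose, upright. Food: it stays on the counter where it is. Origin: centre of the underside
- pepper_jar: pepper seasoning jar: clear glass with a green label and a black cap, 45 mm diameter, 105 mm tall, loose, upright. Food: it stays on the counter where it is. Origin: centre of the underside

How it is judged:
By the outcome, as a careful person would: the job done as asked, in the order asked, and still so for the second after the job is handed in, with the robot touching nothing.
It also fails if it takes over 120 s, if anything falls off the work surface, if the arm or the gripper's body presses on something with over 40 N, if the wrist force passes 120 N, or if a joint passes its speed limit or range.

## Working session

There is one attempt and no reset: what is moved stays moved. The work goes in short steps, Python scripts to look and compute and a tool call to move; the robot and the scene stay as the last step left them, time stands still between calls to the robot, and variables do not carry over. Pictures are saved under pics/ and viewed, at most 15 in all, crops included, and the job is handed in when it is done.

Besides the shell and the picture viewer there is one more tool, called after "Request:" in YAML: its name, and indented under it one key for each argument. step_arm: Moves the arm, as the interface text tells. Its arguments: {"type":"object","properties":{"targets":{"type":"array"},"squeeze":{"type":"number"}},"required":["targets"]}

```bash
mkdir -p pics; cat > h.py <<'E'
import numpy as np,cv2,json
from station import ctrl
def snap(n,f):
    d=ctrl.get_image(n); cv2.imwrite(f'pics/{f}.png',d['img'][:,:,::-1])
    c={k:(np.array(v).tolist()) for k,v in d.items() if k!='img'}; json.dump(c,open(f'pics/{f}.json','w')); return d
def ray(f,u,v):
    c=json.load(open(f'pics/{f}.json')); R=cv2.Rodrigues(np.array(c['rvec'],float))[0]; t=np.array(c['tvec'],float).ravel()
    x,y=(u-c['cx'])/c['fx'],(v-c['cy'])/c['fy']; d=np.array([x,y,1.])
    if 'wrist' in f:
        r=np.hypot(x,y); d=np.array([x/r*np.sin(r),y/r*np.sin(r),np.cos(r)]) if r>0 else d
    return -R.T@t,R.T@d
def at(f,u,v,z):
    o,d=ray(f,u,v); return (o+d*(z-o[2])/d[2]).round(4)
def proj(f,P):
    c=json.load(open(f'pics/{f}.json')); K=np.array([[c['fx'],0,c['cx']],[0,c['fy'],c['cy']],[0,0,1.]])
    return cv2.projectPoints(np.array(P,float).reshape(-1,3),np.array(c['rvec']),np.array(c['tvec']),K,None)[0].reshape(-1,2)
E
python3 - <<'E'
from h import *
for n in('top','scene'):
    d=snap(n,n+'0'); i=cv2.resize(d['img'],(800,600),interpolation=cv2.INTER_CUBIC); cv2.imwrite(f'pics/{n}0b.png',i[:,:,::-1])
    print(n,ray(n+'0',280,210))
o=ctrl.get_obs();print(o)
E
```

```text
top (array([ 0.40241684, -0.2397923 ,  1.16200017]), array([ 0.13753237,  0.02070327, -0.99035389]))
scene (array([-0.03488176,  0.13452028,  0.67100535]), array([ 0.64879956, -0.39347478, -0.65138528]))
{'t': 0.1, 'q': array([-1.30302204e+00,  5.32946052e-02,  1.61415329e+00, -3.26173216e-05,
        1.47600987e+00, -1.19004518e-01]), 'dq': array([ 0.00106774, -0.00060625, -0.00387037,  0.00116566, -0.00124992,
       -0.0017163 ]), 'effort': array([-1.52610623e-04, -3.94904995e+01, -3.71363640e+01, -2.21184018e-04,
        3.92855087e-03,  2.20145847e-05]), 'tool_pos': array([ 0.235593  , -0.57828542,  0.23018566]), 'tool_rot': array([-3.08120471e+00, -6.03418594e-01,  2.68426667e-04]), 'contact_force': array([0.95519519, 0.13701297, 0.29408838]), 'wrist_torque': array([-0.00869585,  0.02522334,  0.01345444]), 'grip_force': 0.0, 'opening': 0.08541237533180594}
```

View pics/top0b.png

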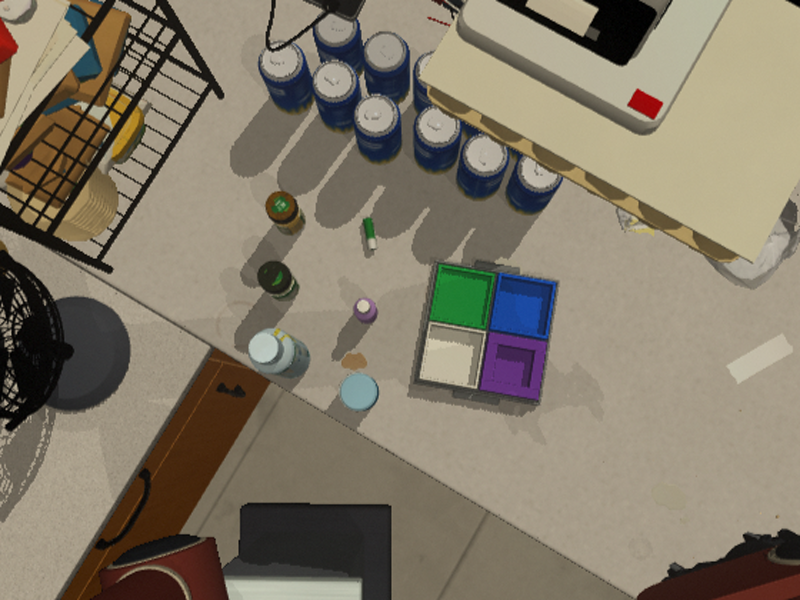

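View pics/scene0b.png

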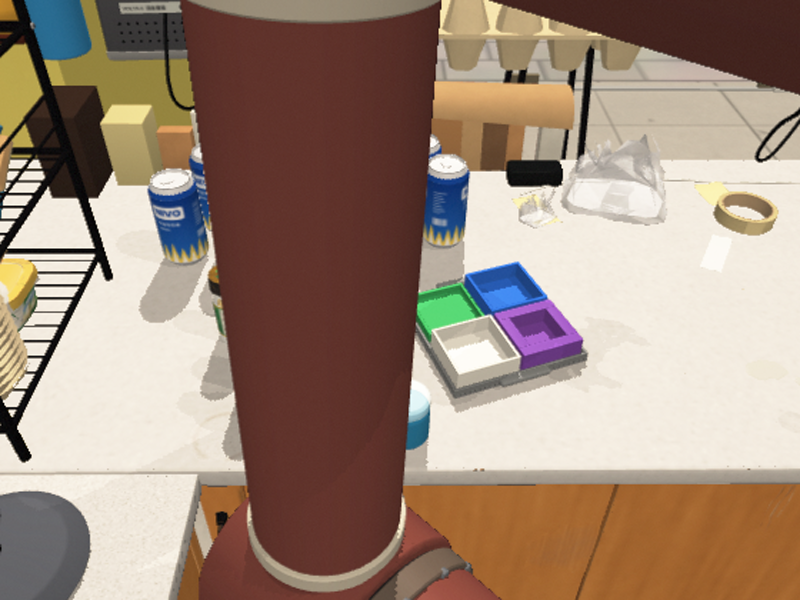

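The top view shows all items (800x600 px): sanitiser at about (275,350), gel jar (359,391), purple bottle (364,310), battery (370,233), chilli (285,210) and pepper (277,280). The cups are green (462,297), blue (524,305), white (451,355) and purple (514,366). In the scene view the arm hides most of the items. I'll enlarge the top view.

```bash
python3 - <<'E'
import cv2
i=cv2.imread('pics/top0.png')
cv2.imwrite('pics/c1.png',cv2.resize(i[125:295,165:285],None,fx=3.5,fy=3.5,interpolation=cv2.INTER_CUBIC) if 0 else cv2.resize(i[130:290,168:328][:, :],(600,600),interpolation=cv2.INTER_CUBIC))
cv2.imwrite('pics/c2.png',cv2.resize(i[175:290,280:400],(720,690),interpolation=cv2.INTER_CUBIC)[:600])
E
```

```text
(no output)
```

View pics/c1.png

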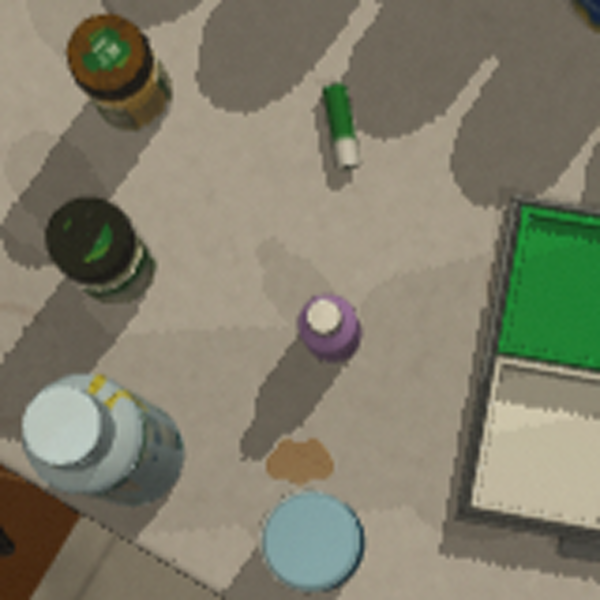

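View pics/c2.png

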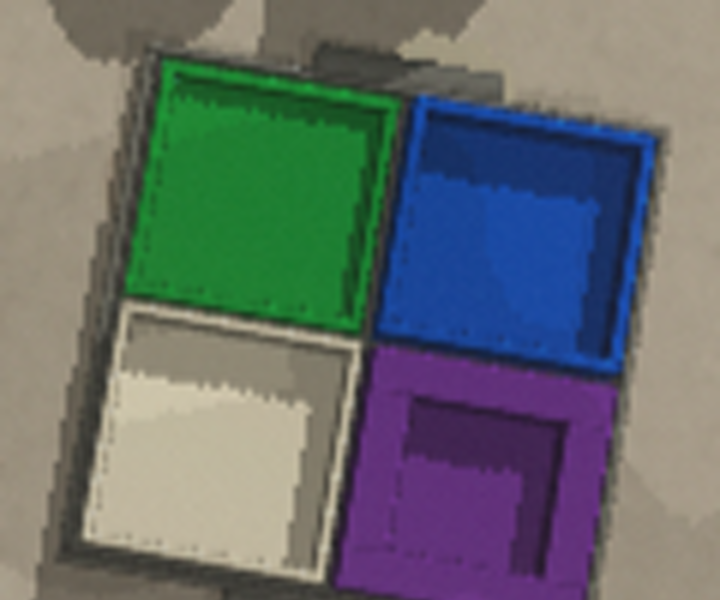

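The crops give clear features. c1 shows the sanitiser cap at (62,425), gel top (313,541), purple cap (323,316), and battery ends (337,86) and (346,165). c2 shows the cup rim corners.

```bash
python3 - <<'E'
from h import *
A=lambda x,y,z:at('top0',x/3.75+168-.4,y/3.75+130-.4,z)
B=lambda x,y,z:at('top0',x/6+280-.4,y/6+175-.4,z)
for n,x,y,z in[('san',62,425,.214),('gel',313,541,.066),('pur',323,316,.086),('batA',337,86,.008),('batB',346,165,.008),('chi',110,55,.105),('pep',91,240,.105)]: print(n,A(x,y,z))
C={'g':[(165,57),(402,98),(363,333),(124,302)],'w':[(122,305),(362,343),(325,585),(80,545)],'b':[(415,97),(658,133),(618,377),(375,338)],'p':[(371,345),(620,383)]}
for n,c in C.items():
  for z in((.02,.028) if n=='g' else (.03,.042)):
    P=np.array([B(*q,z) for q in c])[:,:2]; e=np.diff(P,axis=0); print(n,z,P.mean(0).round(4),np.linalg.norm(e,axis=1).round(4),np.degrees(np.arctan2(e[:,1],e[:,0])).round(1))
# where is the robot base & cam axis
print(proj('top0',[[.235,-.58,.23],[0,0,0]]),at('top0',280,210,0))
for z in(.03,.042): print('scene white top corners',z,[at('scene0',x*.7,y*.7,z)[:2] for x,y in[(431,333),(490,317),(519,356),(461,378)]])
E
```

```text
san [ 0.4745 -0.0507  0.214 ]
gel [ 0.4237 -0.1592  0.066 ]
pur [ 0.5437 -0.1644  0.086 ]
batA [ 0.6898 -0.1653  0.008 ]
batB [ 0.6427 -0.1711  0.008 ]
chi [ 0.6825 -0.0489  0.105 ]
pep [ 0.5815 -0.0415  0.105 ]
g 0.02 [ 0.567  -0.3089] [0.0859 0.0856 0.0854] [-99.8 170.3  82.9]
g 0.028 [ 0.5658 -0.3084] [0.0852 0.0851 0.0847] [-99.8 170.3  82.8]
w 0.03 [ 0.4782 -0.2936] [0.0852 0.0857 0.0863] [-98.8 171.   81.1]
w 0.042 [ 0.4774 -0.293 ] [0.0843 0.0848 0.0853] [-98.8 171.   81.1]
b 0.03 [ 0.5521 -0.3971] [0.0863 0.0879 0.0857] [-98.4 169.8  81.1]
b 0.042 [ 0.5506 -0.3955] [0.0854 0.087  0.0848] [-98.3 169.9  81.1]
p 0.03 [ 0.5068 -0.3892] [0.0878] [-98.5]
p 0.042 [ 0.5057 -0.3876] [0.0867] [-98.5]
[[495.12332705 387.89557778]
 [173.20214055 481.23379368]] [ 0.5638 -0.2155  0.    ]
scene white top corners 0.03 [array([ 0.5268, -0.2539]), array([ 0.5135, -0.3387]), array([ 0.4358, -0.3269]), array([ 0.4412, -0.2424])]
scene white top corners 0.042 [array([ 0.5163, -0.2466]), array([ 0.5033, -0.3299]), array([ 0.427 , -0.3182]), array([ 0.4323, -0.2354])]
```

Request:
step_arm:
  targets:
    - {"travel": [0.397,0.881,0.115],"angular": [0,0,-0.704],"gripper": 1}
    - {"travel": [0.397,0.881,0.115],"angular": [0,0,-0.704],"gripper": 1}
    - {"travel": [0.397,0.881,0.115],"angular": [0,0,-0.704],"gripper": 1}
    - {"travel": [0.397,0.881,0.115],"angular": [0,0,-0.704],"gripper": 1}
    - {"travel": [0.397,0.881,0.115],"angular": [0,0,-0.704],"gripper": 1}
    - {"travel": [0.397,0.881,0.115],"angular": [0,0,-0.704],"gripper": 1}
    - {"travel": [0.397,0.881,0.115],"angular": [0,0,-0.704],"gripper": 1}
    - {"travel": [0.397,0.881,0.115],"angular": [0,0,-0.704],"gripper": 1}
    - {"travel": [0.397,0.881,0.115],"angular": [0,0,-0.704],"gripper": 1}
    - {"travel": [0.397,0.881,0.115],"angular": [0,0,-0.704],"gripper": 1}

```text
t: 1.1
tool_pos: [0.4399, -0.1241, 0.2903]
tool_rot: [3.131, -0.261, 0.0]
contact_force: [1.1, -0.9, -0.5]
opening: 0.0857
grip_force: 0.0
```

Request:
step_arm:
  targets:
    - {"travel": [0.055,0.12,0.016],"angular": [0,0,0],"gripper": 1}
    - {"travel": [0.055,0.12,0.016],"angular": [0,0,0],"gripper": 1}
    - {"travel": [0.055,0.12,0.016],"angular": [0,0,0],"gripper": 1}
    - {"travel": [0.055,0.12,0.016],"angular": [0,0,0],"gripper": 1}

```text
t: 1.5
tool_pos: [0.4726, -0.0538, 0.2995]
tool_rot: [3.131, -0.258, -0.002]
contact_force: [-0.1, -0.3, -0.9]
opening: 0.085
grip_force: 0.0
```

```bash
cat > w.py <<'E'
from h import *
import sys
d=snap(sys.argv[1],sys.argv[2]); cv2.imwrite('pics/%sb.png'%sys.argv[2],cv2.resize(d['img'],(800,600),interpolation=cv2.INTER_CUBIC)[:,:,::-1]); print(ctrl.get_obs()['tool_pos'])
E
python3 w.py wrist wrist1; python3 w.py scene scene1
```

```text
[ 0.47237917 -0.05442417  0.2993873 ]
[ 0.4722859  -0.05484968  0.29940386]
```

View pics/wrist1b.png

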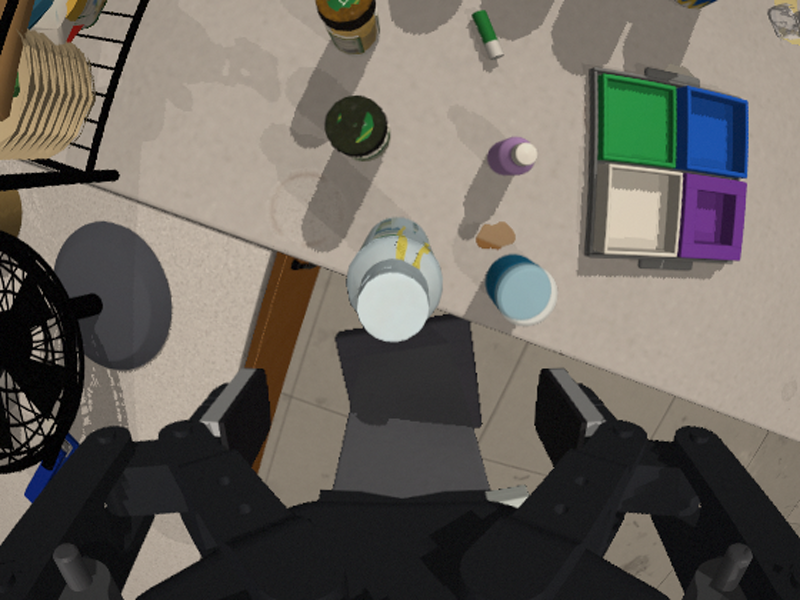

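The wrist view shows the sanitiser cap at (393,306), purple cap (524,154), gel top (521,291), pepper cap (357,127), battery ends (480,12)/(495,56), and the white rim corners at (606,166), (682,171), (678,255), (597,252).

```bash
python3 - <<'E'
from h import *
W=lambda x,y,z:at('wrist1',x*.7-.15,y*.7-.15,z)
for n,x,y,z in[('san',393,306,.214),('gel',521,291,.066),('pur',524,154,.086),('pep',357,127,.105),('batA',480,12,.008),('batB',495,56,.008)]: print(n,W(x,y,z))
for n,c in dict(w=[(606,166),(682,171),(678,255),(597,252)],b=[(685,87),(748,101),(744,177),(682,163)],p=[(686,175),(746,181),(740,261),(682,255)]).items():print(n,np.mean([W(*q,.03) for q in c],0))
E
```

```text
san [ 0.4754 -0.0497  0.214 ]
gel [ 0.4303 -0.1494  0.066 ]
pur [ 0.5437 -0.161   0.086 ]
pep [ 0.5807 -0.0393  0.105 ]
batA [ 0.6893 -0.1646  0.008 ]
batB [ 0.6427 -0.1704  0.008 ]
w [ 0.4793   -0.291625  0.03    ]
b [ 0.553475 -0.395675  0.03    ]
p [ 0.4632   -0.383625  0.03    ]
```

View pics/scene1b.png

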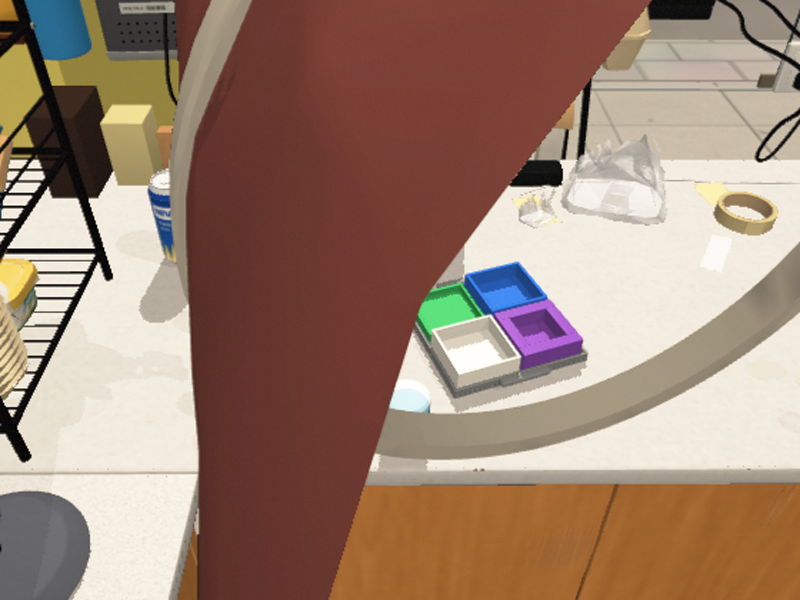

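The scene view shows the forearm overhead and the cups unobstructed; the gel jar is partly visible. Both cameras agree on the sanitiser at (0.475,-0.050), so I'll descend and grip the cap.

Request:
step_arm:
  targets:
    - {"travel": [0.0045,0.008,-0.03],"angular": [0,0,0],"gripper": 1}
    - {"travel": [0.0045,0.008,-0.08],"angular": [0,0,0],"gripper": 1}
    - {"travel": [0.0045,0.008,-0.14],"angular": [0,0,0],"gripper": 1}
    - {"travel": [0.0045,0.008,-0.18],"angular": [0,0,0],"gripper": 1}
    - {"travel": [0.0045,0.008,-0.204],"angular": [0,0,0],"gripper": 1}
    - {"travel": [0.0045,0.008,-0.204],"angular": [0,0,0],"gripper": 1}

```text
t: 2.2
tool_pos: [0.4737, -0.0499, 0.175]
tool_rot: [-3.13, 0.264, 0.007]
contact_force: [0.3, 0.7, -0.0]
opening: 0.0853
grip_force: 0.0
```

Request:
step_arm:
  targets:
    - {"travel": [0,0,0],"angular": [0,0,0],"gripper": 0.4}
    - {"travel": [0,0,0],"angular": [0,0,0],"gripper": 0.3}
    - {"travel": [0,0,0],"angular": [0,0,0],"gripper": 0.2}
    - {"travel": [0,0,0],"angular": [0,0,0],"gripper": 0.2}
    - {"travel": [0,0,0],"angular": [0,0,0],"gripper": 0}
    - {"travel": [0,0,0],"angular": [0,0,0],"gripper": 0}
    - {"travel": [0,0,0],"angular": [0,0,0],"gripper": 0}
  squeeze: 40

```text
t: 2.9
tool_pos: [0.4765, -0.0495, 0.1794]
tool_rot: [3.13, -0.26, 0.005]
contact_force: [-0.2, 1.0, 5.3]
opening: 0.0382
grip_force: 40.9
```

Request:
step_arm:
  targets:
    - {"travel": [0,0,0.015],"angular": [0,0,0],"gripper": 0}
    - {"travel": [0,0,0.04],"angular": [0,0,0],"gripper": 0}
    - {"travel": [0,0,0.08],"angular": [0,0,0],"gripper": 0}
    - {"travel": [0,0,0.12],"angular": [0,0,0],"gripper": 0}
    - {"travel": [0,0,0.16],"angular": [0,0,0],"gripper": 0}
    - {"travel": [0,0,0.18],"angular": [0,0,0],"gripper": 0}
    - {"travel": [0,0,0.18],"angular": [0,0,0],"gripper": 0}

```text
t: 3.6
tool_pos: [0.4763, -0.0496, 0.288]
tool_rot: [3.13, -0.26, 0.006]
contact_force: [0.0, 0.5, -4.1]
opening: 0.0384
grip_force: 40.6
```

Request:
step_arm:
  targets:
    - {"travel": [0,-0.02,0],"angular": [0,0,0],"gripper": 0}
    - {"travel": [0,-0.06,0],"angular": [0,0,0],"gripper": 0}
    - {"travel": [0,-0.11,0],"angular": [0,0,0],"gripper": 0}
    - {"travel": [0,-0.17,0],"angular": [0,0,0],"gripper": 0}
    - {"travel": [0,-0.23,0],"angular": [0,0,0],"gripper": 0}
    - {"travel": [0,-0.29,0],"angular": [0,0,0],"gripper": 0}
    - {"travel": [0.004,-0.34,0],"angular": [0,0,0],"gripper": 0}
    - {"travel": [0.004,-0.38,0],"angular": [0,0,0],"gripper": 0}
    - {"travel": [0.004,-0.405,0],"angular": [0,0,0],"gripper": 0}
    - {"travel": [0.004,-0.405,0],"angular": [0,0,0],"gripper": 0}

```text
t: 4.6
tool_pos: [0.4768, -0.2939, 0.2836]
tool_rot: [-3.129, 0.264, 0.005]
contact_force: [0.7, 0.9, -2.7]
opening: 0.0384
grip_force: 41.1
```

Request:
step_arm:
  targets:
    - {"travel": [0,0,-0.03],"angular": [0,0,0],"gripper": 0}
    - {"travel": [0,0,-0.06],"angular": [0,0,0],"gripper": 0}
    - {"travel": [0,0,-0.09],"angular": [0,0,0],"gripper": 0}
    - {"travel": [0,0,-0.11],"angular": [0,0,0],"gripper": 0}
    - {"travel": [0,0,-0.11],"angular": [0,0,0],"gripper": 0}

```text
t: 5.1
tool_pos: [0.4766, -0.2907, 0.2166]
tool_rot: [-3.128, 0.259, 0.007]
contact_force: [-0.2, 0.3, -4.0]
opening: 0.0381
grip_force: 41.0
```

```bash
python3 w.py scene scene2;python3 w.py wrist wrist2
```

```text
[ 0.47734788 -0.29141232  0.21838372]
[ 0.47793108 -0.29197676  0.21973439]
```

View pics/wrist2b.png

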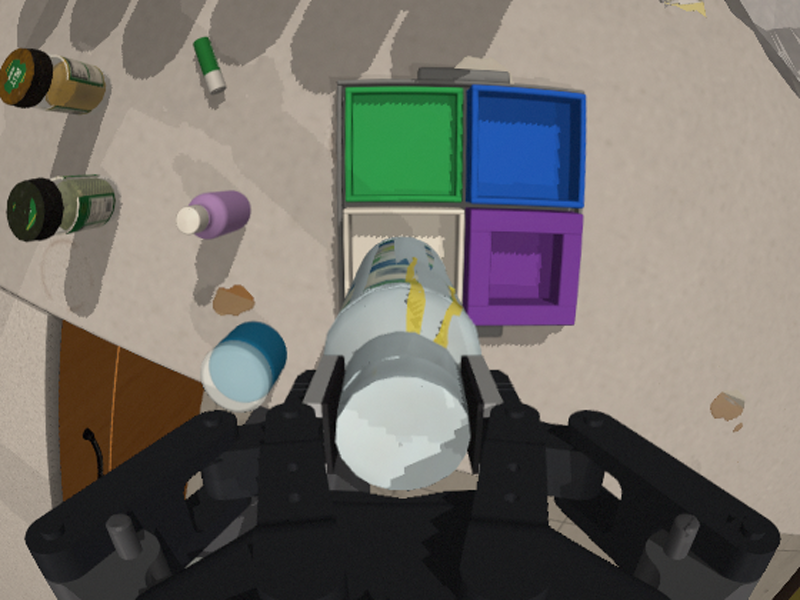

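The bottle hangs vertically at the white cup, clear of its walls. This view also shows the gel jar well, with its top disc at about (240,370). Lowering slowly.

Request:
step_arm:
  targets:
    - {"travel": [0.001,-0.002,-0.015],"angular": [0,0,0],"gripper": 0}
    - {"travel": [0.001,-0.002,-0.03],"angular": [0,0,0],"gripper": 0}
    - {"travel": [0.001,-0.002,-0.042],"angular": [0,0,0],"gripper": 0}
    - {"travel": [0.001,-0.002,-0.042],"angular": [0,0,0],"gripper": 0}
    - {"travel": [0.001,-0.002,-0.042],"angular": [0,0,0],"gripper": 0}

```text
t: 5.7
tool_pos: [0.4783, -0.2935, 0.194]
tool_rot: [-3.13, 0.261, 0.001]
contact_force: [-0.4, -0.4, -3.4]
opening: 0.0376
grip_force: 41.1
```

Request:
step_arm:
  targets:
    - {"travel": [0,0,-0.005],"angular": [0,0,0],"gripper": 0}
    - {"travel": [0,0,-0.005],"angular": [0,0,0],"gripper": 0}
    - {"travel": [0,0,-0.005],"angular": [0,0,0],"gripper": 0}

```text
t: 6.0
tool_pos: [0.4785, -0.2936, 0.1916]
tool_rot: [3.131, -0.261, 0.0]
contact_force: [0.8, -0.4, -3.7]
opening: 0.0377
grip_force: 41.1
```

Request:
step_arm:
  targets:
    - {"travel": [0,0,-0.004],"angular": [0,0,0],"gripper": 0}
    - {"travel": [0,0,-0.004],"angular": [0,0,0],"gripper": 0}
    - {"travel": [0,0,-0.004],"angular": [0,0,0],"gripper": 0}

```text
t: 6.3
tool_pos: [0.479, -0.2939, 0.1905]
tool_rot: [3.13, -0.261, 0.003]
contact_force: [-1.1, 0.1, 3.7]
opening: 0.038
grip_force: 41.6
```

Request:
step_arm:
  targets:
    - {"travel": [0,0,-0.003],"angular": [0,0,0],"gripper": 0}
    - {"travel": [0,0,-0.003],"angular": [0,0,0],"gripper": 0}
    - {"travel": [0,0,-0.003],"angular": [0,0,0],"gripper": 0}

```text
t: 6.6
tool_pos: [0.4796, -0.2941, 0.1905]
tool_rot: [3.129, -0.26, 0.005]
contact_force: [-2.6, 2.9, 10.2]
opening: 0.0381
grip_force: 42.7
```

Contact is about 10 N at the cup floor (~11 mm). I'll ease off and open.

Request:
step_arm:
  targets:
    - {"travel": [0,0,0.004],"angular": [0,0,0],"gripper": 0}
    - {"travel": [0,0,0.004],"angular": [0,0,0],"gripper": 0.5}
    - {"travel": [0,0,0.004],"angular": [0,0,0],"gripper": 0.6}
    - {"travel": [0,0,0.004],"angular": [0,0,0],"gripper": 0.8}
    - {"travel": [0,0,0.004],"angular": [0,0,0],"gripper": 0.8}
    - {"travel": [0,0,0.03],"angular": [0,0,0],"gripper": 0.9}
    - {"travel": [0,0,0.07],"angular": [0,0,0],"gripper": 0.9}
    - {"travel": [0,0,0.12],"angular": [0,0,0],"gripper": 1}
    - {"travel": [0,0,0.15],"angular": [0,0,0],"gripper": 1}
    - {"travel": [0,0,0.15],"angular": [0,0,0],"gripper": 1}

```text
t: 7.6
tool_pos: [0.48, -0.2948, 0.2825]
tool_rot: [3.126, -0.26, 0.011]
contact_force: [0.1, -0.5, 0.1]
opening: 0.0849
grip_force: 0.0
```

```bash
python3 w.py wrist wrist3;python3 w.py scene scene3; python3 w.py top top3
```

```text
[ 0.47923326 -0.29417345  0.27986724]
[ 0.47855033 -0.29364139  0.27775359]
[ 0.47813791 -0.29331576  0.27643878]
```

View pics/wrist3b.png

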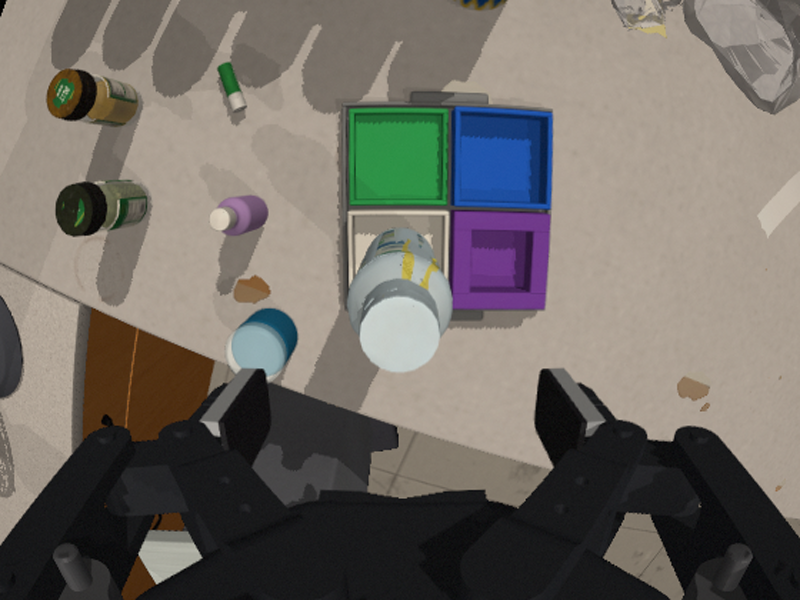

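The sanitiser stands in the white cup and the gripper is clear. Next I'll pin down the gel jar with an overlay of a candidate outline on the top and wrist pictures.

```bash
cat >> h.py <<'E'
def wproj(f,P):
    c=json.load(open(f'pics/{f}.json')); R=cv2.Rodrigues(np.array(c['rvec'],float))[0]; p=np.array(P)@R.T+np.array(c['tvec']).ravel()
    rr=np.hypot(p[:,0],p[:,1]); th=np.arctan2(rr,p[:,2]); return np.c_[c['cx']+c['fx']*th*p[:,0]/rr,c['cy']+c['fy']*th*p[:,1]/rr]
E
python3 - <<'E'
from h import *
def tri(obs):
    A=np.zeros((3,3));b=np.zeros(3)
    for f,u,v in obs:
        o,d=ray(f,u,v);d=d/np.linalg.norm(d);M=np.eye(3)-np.outer(d,d);A+=M;b+=M@o
    return np.linalg.solve(A,b)
T=('top0',313/3.75+167.6,541/3.75+129.6);w1=('wrist1',521*.7-.15,291*.7-.15);w3=('wrist3',259*.7-.15,348*.7-.15)
print(tri([T,w1]),tri([T,w3]),tri([w1,w3]))
t=np.linspace(0,2*np.pi,40);ims=[]
for f,pr,(u,v) in[('wrist3',wproj,(182,238)),('top3',proj,(251,273))]:
    im=cv2.imread(f'pics/{f}.png');s=8;h=45;u0,v0=u-h,v-h
    v0=min(v0,420-2*h); c=cv2.resize(im[v0:v0+2*h,u0:u0+2*h],None,fx=s,fy=s,interpolation=cv2.INTER_CUBIC)
    c=cv2.resize(c,(400,400));k=400/(2*h)
    for z,col in((0,(0,0,255)),(.066,(0,255,255))):
        P=np.c_[.424+.028*np.cos(t),-.156+.028*np.sin(t),0*t+z]; q=(pr(f,P)-[u0,v0]+.5)*k
        cv2.polylines(c,[q.astype(int)],True,col,1)
    ims.append(c)
cv2.imwrite('pics/ov.png',np.hstack(ims))
E
```

```text
[ 0.4234243  -0.15634235  0.03886506] [ 0.4247077  -0.15711359  0.04610936] [ 0.42369026 -0.15479958  0.04186509]
```

View pics/ov.png

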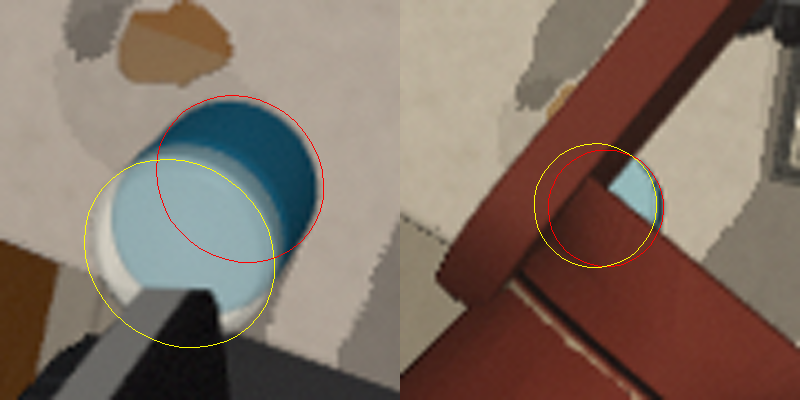

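The jar triangulates to (0.424,-0.156) and the overlay agrees within ~2 mm. Moving over and gripping.

Request:
step_arm:
  targets:
    - {"travel": [-0.03,0.07,0],"angular": [0,0,0],"gripper": 1}
    - {"travel": [-0.06,0.14,0],"angular": [0,0,0],"gripper": 1}
    - {"travel": [-0.09,0.2285,0],"angular": [0,0,0],"gripper": 1}
    - {"travel": [-0.09,0.2285,-0.07],"angular": [0,0,0],"gripper": 1}
    - {"travel": [-0.09,0.2285,-0.14],"angular": [0,0,0],"gripper": 1}
    - {"travel": [-0.09,0.2285,-0.21],"angular": [0,0,0],"gripper": 1}
    - {"travel": [-0.09,0.2285,-0.25],"angular": [0,0,0],"gripper": 1}
    - {"travel": [-0.09,0.2285,-0.25],"angular": [0,0,0],"gripper": 1}
    - {"travel": [-0.09,0.2285,-0.25],"angular": [0,0,0],"gripper": 1}

```text
t: 8.65
tool_pos: [0.4239, -0.1561, 0.1265]
tool_rot: [-3.13, 0.261, 0.003]
contact_force: [0.2, -0.1, 0.8]
opening: 0.0855
grip_force: 0.0
```

Request:
step_arm:
  targets:
    - {"travel": [0,0,-0.05],"angular": [0,0,0],"gripper": 1}
    - {"travel": [0,0,-0.1],"angular": [0,0,0],"gripper": 1}
    - {"travel": [0,0,-0.14],"angular": [0,0,0],"gripper": 1}
    - {"travel": [0,0,-0.164],"angular": [0,0,0],"gripper": 1}
    - {"travel": [0,0,-0.164],"angular": [0,0,0],"gripper": 0.75}
    - {"travel": [0,0,-0.164],"angular": [0,0,0],"gripper": 0.65}
    - {"travel": [0,0,-0.164],"angular": [0,0,0],"gripper": 0.5}
    - {"travel": [0,0,-0.164],"angular": [0,0,0],"gripper": 0.2}
    - {"travel": [0,0,-0.164],"angular": [0,0,0],"gripper": 0}
    - {"travel": [0,0,-0.164],"angular": [0,0,0],"gripper": 0}
  squeeze: 30

```text
t: 9.65
tool_pos: [0.4262, -0.1574, 0.0311]
tool_rot: [3.129, -0.26, 0.006]
contact_force: [-0.9, 0.6, 6.3]
opening: 0.0546
grip_force: 32.3
```

Request:
step_arm:
  targets:
    - {"travel": [0,0,0.015],"angular": [0,0,0],"gripper": 0}
    - {"travel": [0,0,0.05],"angular": [0,0,0],"gripper": 0}
    - {"travel": [0,0,0.1],"angular": [0,0,0],"gripper": 0}
    - {"travel": [0,0,0.16],"angular": [0,0,0],"gripper": 0}
    - {"travel": [0,0,0.23],"angular": [0,0,0],"gripper": 0}
    - {"travel": [0,0,0.3],"angular": [0,0,0],"gripper": 0}
    - {"travel": [0,0,0.36],"angular": [0,0,0],"gripper": 0}
    - {"travel": [0,0,0.42],"angular": [0,0,0],"gripper": 0}
    - {"travel": [0,0,0.46],"angular": [0,0,0],"gripper": 0}
    - {"travel": [0,0,0.46],"angular": [0,0,0],"gripper": 0}

```text
t: 10.65
tool_pos: [0.4257, -0.1571, 0.3099]
tool_rot: [3.127, -0.26, 0.012]
contact_force: [1.3, 0.7, -0.9]
opening: 0.0549
grip_force: 32.1
```

Request:
step_arm:
  targets:
    - {"travel": [0.01,-0.02,0],"angular": [0,0,0],"gripper": 0}
    - {"travel": [0.03,-0.06,0],"angular": [0,0,0],"gripper": 0}
    - {"travel": [0.06,-0.12,0],"angular": [0,0,0],"gripper": 0}
    - {"travel": [0.1,-0.19,0],"angular": [0,0,0],"gripper": 0}
    - {"travel": [0.14,-0.27,0],"angular": [0,0,0],"gripper": 0}
    - {"travel": [0.17,-0.33,0],"angular": [0,0,0],"gripper": 0}
    - {"travel": [0.195,-0.375,0],"angular": [0,0,0],"gripper": 0}
    - {"travel": [0.21,-0.398,0],"angular": [0,0,0],"gripper": 0}
    - {"travel": [0.21,-0.398,0],"angular": [0,0,0],"gripper": 0}
    - {"travel": [0.21,-0.398,0],"angular": [0,0,0],"gripper": 0}

```text
t: 11.65
tool_pos: [0.5496, -0.3951, 0.3018]
tool_rot: [-3.128, 0.261, 0.006]
contact_force: [-0.2, 0.2, -0.3]
opening: 0.0544
grip_force: 32.1
```

Request:
step_arm:
  targets:
    - {"travel": [0.003,-0.002,-0.05],"angular": [0,0,0],"gripper": 0}
    - {"travel": [0.003,-0.002,-0.11],"angular": [0,0,0],"gripper": 0}
    - {"travel": [0.003,-0.002,-0.17],"angular": [0,0,0],"gripper": 0}
    - {"travel": [0.003,-0.002,-0.23],"angular": [0,0,0],"gripper": 0}
    - {"travel": [0.003,-0.002,-0.29],"angular": [0,0,0],"gripper": 0}
    - {"travel": [0.003,-0.002,-0.34],"angular": [0,0,0],"gripper": 0}
    - {"travel": [0.003,-0.002,-0.37],"angular": [0,0,0],"gripper": 0}
    - {"travel": [0.003,-0.002,-0.37],"angular": [0,0,0],"gripper": 0}
    - {"travel": [0.003,-0.002,-0.37],"angular": [0,0,0],"gripper": 0}

```text
t: 12.55
tool_pos: [0.5526, -0.3965, 0.0838]
tool_rot: [3.13, -0.26, 0.001]
contact_force: [-0.3, -0.1, -0.8]
opening: 0.0547
grip_force: 32.1
```

```bash
python3 w.py scene scene4; python3 w.py wrist wrist4; python3 -c "
import cv2,numpy as np
a=cv2.imread('pics/wrist4.png');b=cv2.imread('pics/scene4.png')
cv2.imwrite('pics/m4.png',np.hstack([cv2.resize(a,(400,300)),cv2.resize(b[150:300,240:440],(400,300),interpolation=cv2.INTER_CUBIC)]))"
```

```text
[ 0.5532158  -0.39713691  0.08510051]
[ 0.55350812 -0.39744548  0.08564986]
```

View pics/m4.png

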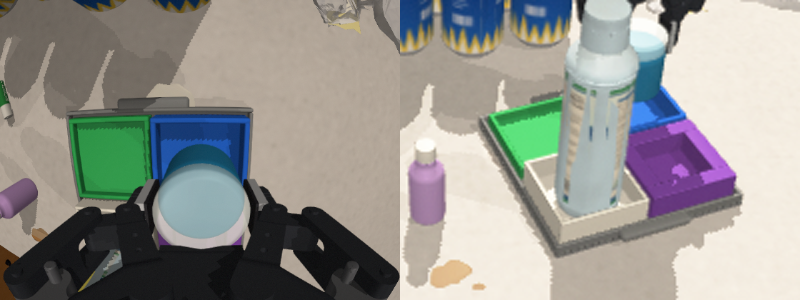

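The wrist view has the jar over the blue cup. The scene view has the sanitiser upright inside the white cup. Lowering.

Request:
step_arm:
  targets:
    - {"travel": [-0.002,0.001,-0.02],"angular": [0,0,0],"gripper": 0}
    - {"travel": [-0.002,0.001,-0.04],"angular": [0,0,0],"gripper": 0}
    - {"travel": [-0.002,0.001,-0.06],"angular": [0,0,0],"gripper": 0}
    - {"travel": [-0.002,0.001,-0.066],"angular": [0,0,0],"gripper": 0}
    - {"travel": [-0.002,0.001,-0.066],"angular": [0,0,0],"gripper": 0}
    - {"travel": [-0.002,0.001,-0.066],"angular": [0,0,0],"gripper": 0}

```text
t: 13.25
tool_pos: [0.5508, -0.3957, 0.0424]
tool_rot: [-3.13, 0.261, 0.001]
contact_force: [-0.2, -0.4, -0.6]
opening: 0.0546
grip_force: 32.4
```

Request:
step_arm:
  targets:
    - {"travel": [0,0,-0.005],"angular": [0,0,0],"gripper": 0}
    - {"travel": [0,0,-0.005],"angular": [0,0,0],"gripper": 0}
    - {"travel": [0,0,-0.005],"angular": [0,0,0],"gripper": 0}

```text
t: 13.55
tool_pos: [0.5513, -0.3961, 0.042]
tool_rot: [-3.131, 0.261, -0.0]
contact_force: [-4.0, 2.9, 8.4]
opening: 0.0547
grip_force: 32.8
```

Request:
step_arm:
  targets:
    - {"travel": [0,0,0.003],"angular": [0,0,0],"gripper": 0.6}
    - {"travel": [0,0,0.003],"angular": [0,0,0],"gripper": 0.7}
    - {"travel": [0,0,0.003],"angular": [0,0,0],"gripper": 0.85}
    - {"travel": [0,0,0.003],"angular": [0,0,0],"gripper": 1}
    - {"travel": [0,0,0.003],"angular": [0,0,0],"gripper": 1}
    - {"travel": [0,0,0.04],"angular": [0,0,0],"gripper": 1}
    - {"travel": [0,0,0.1],"angular": [0,0,0],"gripper": 1}
    - {"travel": [0,0,0.18],"angular": [0,0,0],"gripper": 1}
    - {"travel": [0,0,0.26],"angular": [0,0,0],"gripper": 1}
    - {"travel": [0,0,0.34],"angular": [0,0,0],"gripper": 1}

```text
t: 14.55
tool_pos: [0.5508, -0.3956, 0.2458]
tool_rot: [-3.131, 0.261, 0.0]
contact_force: [0.5, -0.1, -0.8]
opening: 0.0857
grip_force: 0.0
```

Request:
step_arm:
  targets:
    - {"travel": [0,0.02,0.05],"angular": [0,0,0],"gripper": 1}
    - {"travel": [0,0.1,0.06],"angular": [0,0,0],"gripper": 1}
    - {"travel": [-0.005,0.18,0.06],"angular": [0,0,0],"gripper": 1}
    - {"travel": [-0.01,0.26,0.06],"angular": [0,0,0],"gripper": 1}
    - {"travel": [-0.012,0.33,0.03],"angular": [0,0,0],"gripper": 0.8}
    - {"travel": [-0.012,0.388,-0.04],"angular": [0,0,0],"gripper": 0.8}
    - {"travel": [-0.012,0.388,-0.11],"angular": [0,0,0],"gripper": 0.8}
    - {"travel": [-0.012,0.388,-0.16],"angular": [0,0,0],"gripper": 0.8}
    - {"travel": [-0.012,0.388,-0.16],"angular": [0,0,0],"gripper": 0.8}
    - {"travel": [-0.012,0.388,-0.16],"angular": [0,0,0],"gripper": 0.8}

```text
t: 15.55
tool_pos: [0.5439, -0.1631, 0.1486]
tool_rot: [-3.131, 0.261, 0.0]
contact_force: [0.3, 0.6, -0.1]
opening: 0.0679
grip_force: 0.0
```

```bash
python3 w.py wrist wrist5; python3 w.py scene scene5
```

```text
[ 0.54491948 -0.16373206  0.15023542]
[ 0.54542811 -0.16401567  0.15110803]
```

View pics/wrist5b.png

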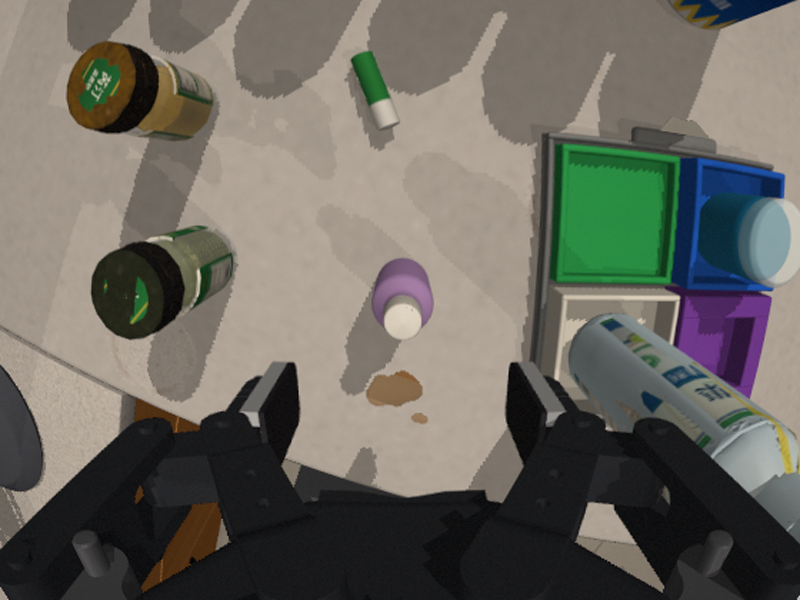

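The view has the purple cap at (402,320), battery ends (361,54)/(387,127), and gel in the blue cup at (770,240). The green cup is free.

```bash
python3 - <<'E'
from h import *
W=lambda x,y,z:at('wrist5',x*.7-.15,y*.7-.15,z)
print(W(402,320,.086),W(361,55,.008),W(387,126,.008),np.mean([W(*q,.02) for q in[(556,143),(680,157),(674,286),(551,282)]],0))
E
```

```text
[ 0.5457 -0.1635  0.086 ] [ 0.6898 -0.1627  0.008 ] [ 0.6425 -0.1707  0.008 ] [ 0.568    -0.306175  0.02    ]
```

Request:
step_arm:
  targets:
    - {"travel": [0,0,-0.05],"angular": [0,0,0],"gripper": 0.8}
    - {"travel": [0,0,-0.1],"angular": [0,0,0],"gripper": 0.8}
    - {"travel": [0,0,-0.15],"angular": [0,0,0],"gripper": 0.8}
    - {"travel": [0,0,-0.19],"angular": [0,0,0],"gripper": 0.8}
    - {"travel": [0,0,-0.202],"angular": [0,0,0],"gripper": 0.8}
    - {"travel": [0,0,-0.202],"angular": [0,0,0],"gripper": 0.5}
    - {"travel": [0,0,-0.202],"angular": [0,0,0],"gripper": 0.4}
    - {"travel": [0,0,-0.202],"angular": [0,0,0],"gripper": 0.3}
    - {"travel": [0,0,-0.202],"angular": [0,0,0],"gripper": 0.1}
    - {"travel": [0,0,-0.202],"angular": [0,0,0],"gripper": 0}
  squeeze: 25

```text
t: 16.65
tool_pos: [0.5457, -0.1639, 0.0296]
tool_rot: [3.129, -0.26, 0.007]
contact_force: [-0.1, -0.0, 6.7]
opening: 0.0324
grip_force: 25.2
```

Request:
step_arm:
  targets:
    - {"travel": [0,0,0],"angular": [0,0,0],"gripper": 0}
    - {"travel": [0,0,0],"angular": [0,0,0],"gripper": 0}

```text
t: 16.85
tool_pos: [0.5458, -0.1639, 0.0296]
tool_rot: [3.129, -0.26, 0.007]
contact_force: [-0.1, -0.4, 6.9]
opening: 0.0324
grip_force: 25.2
```

Request:
step_arm:
  targets:
    - {"travel": [0,0,0.015],"angular": [0,0,0],"gripper": 0}
    - {"travel": [0,0,0.05],"angular": [0,0,0],"gripper": 0}
    - {"travel": [0,0,0.1],"angular": [0,0,0],"gripper": 0}
    - {"travel": [0,0,0.16],"angular": [0,0,0],"gripper": 0}
    - {"travel": [0,0,0.23],"angular": [0,0,0],"gripper": 0}
    - {"travel": [0,0,0.3],"angular": [0,0,0],"gripper": 0}
    - {"travel": [0,0,0.36],"angular": [0,0,0],"gripper": 0}
    - {"travel": [0,0,0.42],"angular": [0,0,0],"gripper": 0}
    - {"travel": [0,0,0.46],"angular": [0,0,0],"gripper": 0}
    - {"travel": [0,0,0.46],"angular": [0,0,0],"gripper": 0}

```text
t: 17.85
tool_pos: [0.5453, -0.1637, 0.3087]
tool_rot: [3.128, -0.26, 0.013]
contact_force: [0.1, 0.7, -0.1]
opening: 0.0326
grip_force: 24.9
```

Request:
step_arm:
  targets:
    - {"travel": [-0.01,-0.02,0],"angular": [0,0,0],"gripper": 0}
    - {"travel": [-0.03,-0.07,0],"angular": [0,0,0],"gripper": 0}
    - {"travel": [-0.05,-0.13,0],"angular": [0,0,0],"gripper": 0}
    - {"travel": [-0.08,-0.2,0],"angular": [0,0,0],"gripper": 0}
    - {"travel": [-0.1,-0.26,0],"angular": [0,0,0],"gripper": 0}
    - {"travel": [-0.12,-0.31,0],"angular": [0,0,0],"gripper": 0}
    - {"travel": [-0.132,-0.345,0],"angular": [0,0,0],"gripper": 0}
    - {"travel": [-0.138,-0.365,0],"angular": [0,0,0],"gripper": 0}
    - {"travel": [-0.138,-0.365,0],"angular": [0,0,0],"gripper": 0}
    - {"travel": [-0.138,-0.365,0],"angular": [0,0,0],"gripper": 0}

```text
t: 18.85
tool_pos: [0.4608, -0.3814, 0.3018]
tool_rot: [-3.129, 0.26, 0.002]
contact_force: [-0.2, -0.2, -0.1]
opening: 0.0325
grip_force: 25.0
```

Request:
step_arm:
  targets:
    - {"travel": [0.003,-0.002,-0.03],"angular": [0,0,0],"gripper": 0}
    - {"travel": [0.003,-0.002,-0.07],"angular": [0,0,0],"gripper": 0}
    - {"travel": [0.003,-0.002,-0.12],"angular": [0,0,0],"gripper": 0}
    - {"travel": [0.003,-0.002,-0.17],"angular": [0,0,0],"gripper": 0}
    - {"travel": [0.003,-0.002,-0.22],"angular": [0,0,0],"gripper": 0}
    - {"travel": [0.003,-0.002,-0.27],"angular": [0,0,0],"gripper": 0}
    - {"travel": [0.003,-0.002,-0.32],"angular": [0,0,0],"gripper": 0}
    - {"travel": [0.003,-0.002,-0.36],"angular": [0,0,0],"gripper": 0}
    - {"travel": [0.003,-0.002,-0.37],"angular": [0,0,0],"gripper": 0}
    - {"travel": [0.003,-0.002,-0.37],"angular": [0,0,0],"gripper": 0}

```text
t: 19.85
tool_pos: [0.4623, -0.3816, 0.0791]
tool_rot: [-3.129, 0.259, 0.004]
contact_force: [-1.1, -0.8, -0.0]
opening: 0.0319
grip_force: 25.0
```

```bash
python3 w.py scene scene6; python3 w.py wrist wrist6; python3 -c "
import cv2,numpy as np
a=cv2.imread('pics/wrist6.png');b=cv2.imread('pics/scene6.png')
cv2.imwrite('pics/m6.png',np.hstack([cv2.resize(a,(400,300)),cv2.resize(b[150:300,240:440],(400,300),interpolation=cv2.INTER_CUBIC)]))"
```

```text
[ 0.46312191 -0.38267242  0.08089282]
[ 0.46362942 -0.3834417   0.08212442]
```

View pics/m6.png

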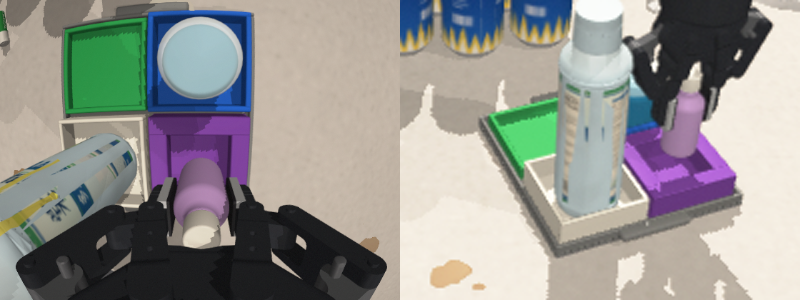

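The gel is centred in the blue cup, and the purple bottle is over the opening of its cup, with the sanitiser clear of the gripper. Lowering.

Request:
step_arm:
  targets:
    - {"travel": [0,0,-0.02],"angular": [0,0,0],"gripper": 0}
    - {"travel": [0,0,-0.04],"angular": [0,0,0],"gripper": 0}
    - {"travel": [0,0,-0.056],"angular": [0,0,0],"gripper": 0}
    - {"travel": [0,0,-0.062],"angular": [0,0,0],"gripper": 0}
    - {"travel": [0,0,-0.062],"angular": [0,0,0],"gripper": 0}
    - {"travel": [0,0,-0.062],"angular": [0,0,0],"gripper": 0}

```text
t: 20.55
tool_pos: [0.4628, -0.3832, 0.0436]
tool_rot: [-3.131, 0.261, 0.0]
contact_force: [0.5, 0.0, 0.4]
opening: 0.0324
grip_force: 25.0
```

Request:
step_arm:
  targets:
    - {"travel": [0,0,-0.005],"angular": [0,0,0],"gripper": 0}
    - {"travel": [0,0,-0.005],"angular": [0,0,0],"gripper": 0}
    - {"travel": [0,0,-0.005],"angular": [0,0,0],"gripper": 0}

```text
t: 20.85
tool_pos: [0.4629, -0.3834, 0.041]
tool_rot: [3.131, -0.261, 0.0]
contact_force: [-0.2, -0.5, -0.9]
opening: 0.0327
grip_force: 25.0
```

Request:
step_arm:
  targets:
    - {"travel": [0,0,-0.003],"angular": [0,0,0],"gripper": 0}
    - {"travel": [0,0,-0.003],"angular": [0,0,0],"gripper": 0}
    - {"travel": [0,0,-0.003],"angular": [0,0,0],"gripper": 0}

```text
t: 21.15
tool_pos: [0.4632, -0.3835, 0.0407]
tool_rot: [3.131, -0.26, 0.0]
contact_force: [-2.9, 0.8, 6.8]
opening: 0.0325
grip_force: 25.8
```

Request:
step_arm:
  targets:
    - {"travel": [0,0,0.003],"angular": [0,0,0],"gripper": 0.4}
    - {"travel": [0,0,0.003],"angular": [0,0,0],"gripper": 0.45}
    - {"travel": [0,0,0.003],"angular": [0,0,0],"gripper": 0.55}
    - {"travel": [0,0,0.003],"angular": [0,0,0],"gripper": 0.55}
    - {"travel": [0,0,0.02],"angular": [0,0,0],"gripper": 0.55}
    - {"travel": [0,0,0.06],"angular": [0,0,0],"gripper": 0.55}
    - {"travel": [0,0,0.12],"angular": [0,0,0],"gripper": 0.55}
    - {"travel": [0,0,0.2],"angular": [0,0,0],"gripper": 0.55}
    - {"travel": [0,0,0.28],"angular": [0,0,0],"gripper": 0.55}
    - {"travel": [0,0,0.36],"angular": [0,0,0],"gripper": 0.55}

```text
t: 22.15
tool_pos: [0.4626, -0.3828, 0.2575]
tool_rot: [-3.131, 0.26, -0.0]
contact_force: [0.4, -1.1, -0.1]
opening: 0.0472
grip_force: 0.0
```

Request:
step_arm:
  targets:
    - {"travel": [0,0,0.06],"angular": [0,0,0],"gripper": 0.55}
    - {"travel": [0,0,0.06],"angular": [0,0,0],"gripper": 0.55}

```text
t: 22.35
tool_pos: [0.4648, -0.3851, 0.3002]
tool_rot: [3.122, -0.26, 0.016]
contact_force: [0.9, -0.2, -0.1]
opening: 0.0472
grip_force: 0.0
```

Request:
step_arm:
  targets:
    - {"travel": [0.05,0.05,0],"angular": [0,0,0.1],"gripper": 0.55}
    - {"travel": [0.1,0.1,0],"angular": [0,0,0.2],"gripper": 0.55}
    - {"travel": [0.15,0.16,0],"angular": [0,0,0.3],"gripper": 0.55}
    - {"travel": [0.2,0.21,0],"angular": [0,0,0.4],"gripper": 0.55}
    - {"travel": [0.25,0.26,0],"angular": [0,0,0.4],"gripper": 0.55}
    - {"travel": [0.3,0.31,-0.05],"angular": [0,0,0.4],"gripper": 0.55}
    - {"travel": [0.338,0.36,-0.12],"angular": [0,0,0.4],"gripper": 0.55}
    - {"travel": [0.338,0.36,-0.19],"angular": [0,0,0.4],"gripper": 0.55}
    - {"travel": [0.338,0.36,-0.26],"angular": [0,0,0.4],"gripper": 0.55}
    - {"travel": [0.338,0.36,-0.3],"angular": [0,0,0.4],"gripper": 0.55}

```text
t: 23.35
tool_pos: [0.6628, -0.1653, 0.1049]
tool_rot: [-3.129, -0.234, 0.012]
contact_force: [-0.2, 0.6, -0.9]
opening: 0.0474
grip_force: 0.0
```

Request:
step_arm:
  targets:
    - {"travel": [0,0,0],"angular": [0,0,0],"gripper": 0.55}
    - {"travel": [0,0,0],"angular": [0,0,0],"gripper": 0.55}

```text
t: 23.55
tool_pos: [0.6654, -0.1671, 0.1109]
tool_rot: [-3.133, -0.232, 0.001]
contact_force: [0.4, -0.4, 1.7]
opening: 0.0469
grip_force: 0.0
```

```bash
python3 w.py scene scene7; python3 w.py wrist wrist7; python3 -c "
from h import *
print(ctrl.get_obs()['tool_rot'])
a=cv2.imread('pics/wrist7.png');b=cv2.imread('pics/scene7.png')
cv2.imwrite('pics/m7.png',np.hstack([cv2.resize(a[100:310,140:420],(480,360),interpolation=cv2.INTER_CUBIC),cv2.resize(b[165:300,260:380],(320,360),interpolation=cv2.INTER_CUBIC)]))"
```

```text
[ 0.66651474 -0.16760733  0.11281533]
[ 0.66705822 -0.16784972  0.11385188]
[3.13137431 0.23193622 0.00594477]
```

View pics/m7.png

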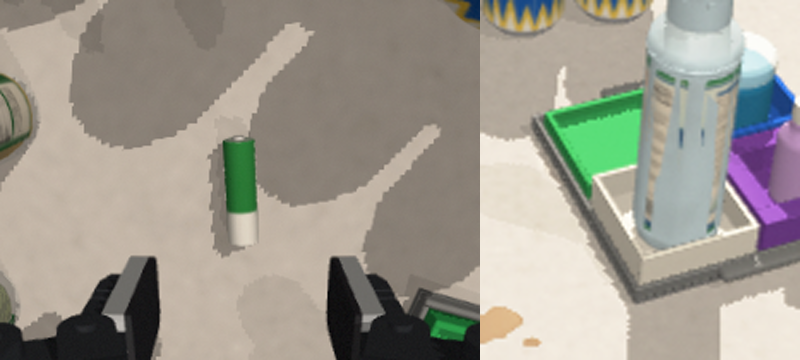

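The battery lies between the fingers' planes with ends at crop (237,139) and (244,243). Purple, gel and sanitiser all stand in their cups.

```bash
python3 - <<'E'
from h import *
P=[at('wrist7',140+x/1.714-.3,100+y/1.714-.3,z) for x,y,z in((237,140,.009),(244,243,.009))]
print(P,np.mean(P,0),np.degrees(np.arctan2(*(P[0]-P[1])[1::-1])))
E
```

```text
[array([ 0.6891, -0.1619,  0.009 ]), array([ 0.6412, -0.1721,  0.009 ])] [ 0.66515 -0.167    0.009  ] 12.021217183622284
```

Request:
step_arm:
  targets:
    - {"travel": [-0.002,0.001,-0.04],"angular": [0,0,0.06],"gripper": 0.55}
    - {"travel": [-0.002,0.001,-0.09],"angular": [0,0,0.06],"gripper": 0.55}
    - {"travel": [-0.002,0.001,-0.13],"angular": [0,0,0.06],"gripper": 0.55}
    - {"travel": [-0.002,0.001,-0.16],"angular": [0,0,0.06],"gripper": 0.55}
    - {"travel": [-0.002,0.001,-0.176],"angular": [0,0,0.06],"gripper": 0.55}
    - {"travel": [-0.002,0.001,-0.176],"angular": [0,0,0.06],"gripper": 0.55}
    - {"travel": [-0.002,0.001,-0.176],"angular": [0,0,0.06],"gripper": 0.55}

```text
t: 24.35
tool_pos: [0.6655, -0.167, 0.0069]
tool_rot: [3.126, 0.306, 0.003]
contact_force: [0.5, -0.1, 0.8]
opening: 0.047
grip_force: 0.0
```

Request:
step_arm:
  targets:
    - {"travel": [0,0,-0.005],"angular": [0,0,0],"gripper": 0.45}
    - {"travel": [0,0,-0.005],"angular": [0,0,0],"gripper": 0.35}
    - {"travel": [0,0,-0.005],"angular": [0,0,0],"gripper": 0.27}
    - {"travel": [0,0,-0.005],"angular": [0,0,0],"gripper": 0.22}
    - {"travel": [0,0,-0.005],"angular": [0,0,0],"gripper": 0.18}
    - {"travel": [0,0,-0.005],"angular": [0,0,0],"gripper": 0.1}
    - {"travel": [0,0,-0.005],"angular": [0,0,0],"gripper": 0}
    - {"travel": [0,0,-0.005],"angular": [0,0,0],"gripper": 0}
  squeeze: 20

```text
t: 25.15
tool_pos: [0.6646, -0.1667, 0.0028]
tool_rot: [3.127, 0.306, 0.001]
contact_force: [-0.7, 1.2, 3.2]
opening: 0.0161
grip_force: 19.6
```

Request:
step_arm:
  targets:
    - {"travel": [0,0,0.02],"angular": [0,0,0],"gripper": 0}
    - {"travel": [0,0,0.07],"angular": [0,0,0],"gripper": 0}
    - {"travel": [0,0,0.13],"angular": [0,0,0],"gripper": 0}
    - {"travel": [-0.03,-0.05,0.18],"angular": [0,0,-0.1],"gripper": 0}
    - {"travel": [-0.06,-0.1,0.2],"angular": [0,0,-0.2],"gripper": 0}
    - {"travel": [-0.1,-0.15,0.2],"angular": [0,0,-0.3],"gripper": 0}
    - {"travel": [-0.13,-0.2,0.2],"angular": [0,0,-0.4],"gripper": 0}
    - {"travel": [-0.163,-0.235,0.2],"angular": [0,0,-0.46],"gripper": 0}
    - {"travel": [-0.163,-0.235,0.2],"angular": [0,0,-0.46],"gripper": 0}
    - {"travel": [-0.163,-0.235,0.2],"angular": [0,0,-0.46],"gripper": 0}

```text
t: 26.15
tool_pos: [0.5664, -0.3079, 0.1228]
tool_rot: [-3.13, 0.262, -0.001]
contact_force: [0.7, -0.7, -0.4]
opening: 0.0159
grip_force: 19.6
```

```bash
python3 w.py scene scene8; python3 w.py wrist wrist8; python3 -c "
from h import *
print(ctrl.get_obs()['tool_rot'])
a=cv2.imread('pics/wrist8.png');b=cv2.imread('pics/scene8.png')
cv2.imwrite('pics/m8.png',np.hstack([cv2.resize(a,(400,300)),cv2.resize(b,(400,300))]))"
```

```text
[ 0.56688845 -0.30737526  0.12272725]
[ 0.56713261 -0.30701289  0.12262221]
[-3.13066393e+00  2.59068030e-01 -6.34843420e-04]
```

View pics/m8.png

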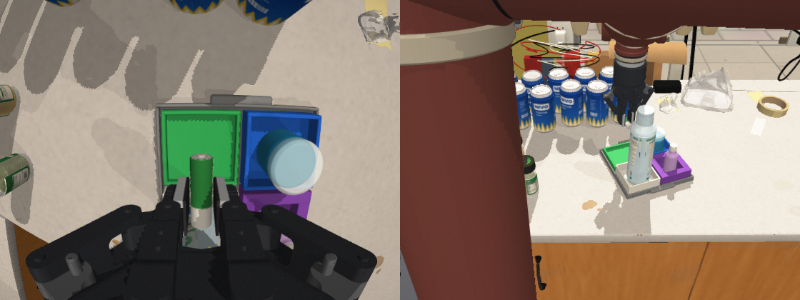

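The battery is firmly held lengthwise over the green cup and the forearm is well above the sanitiser. I'll go a few mm further from the gel and sanitiser while lowering.

Request:
step_arm:
  targets:
    - {"travel": [0.007,0.01,-0.02],"angular": [0,0,0],"gripper": 0}
    - {"travel": [0.007,0.01,-0.05],"angular": [0,0,0],"gripper": 0}
    - {"travel": [0.007,0.01,-0.08],"angular": [0,0,0],"gripper": 0}
    - {"travel": [0.007,0.01,-0.11],"angular": [0,0,0],"gripper": 0}
    - {"travel": [0.007,0.01,-0.14],"angular": [0,0,0],"gripper": 0}
    - {"travel": [0.007,0.01,-0.158],"angular": [0,0,0],"gripper": 0}
    - {"travel": [0.007,0.01,-0.158],"angular": [0,0,0],"gripper": 0}
    - {"travel": [0.007,0.01,-0.158],"angular": [0,0,0],"gripper": 0}

```text
t: 27.05
tool_pos: [0.5709, -0.3019, 0.0276]
tool_rot: [3.131, -0.261, 0.0]
contact_force: [0.7, -1.4, -0.1]
opening: 0.0159
grip_force: 19.6
```

Request:
step_arm:
  targets:
    - {"travel": [0,0,-0.008],"angular": [0,0,0],"gripper": 0}
    - {"travel": [0,0,-0.016],"angular": [0,0,0],"gripper": 0}
    - {"travel": [0,0,-0.016],"angular": [0,0,0],"gripper": 0}
    - {"travel": [0,0,-0.016],"angular": [0,0,0],"gripper": 0}

```text
t: 27.45
tool_pos: [0.5708, -0.3017, 0.0181]
tool_rot: [3.131, -0.261, 0.0]
contact_force: [-0.1, 0.5, 0.6]
opening: 0.0157
grip_force: 19.6
```

Request:
step_arm:
  targets:
    - {"travel": [0,0,-0.004],"angular": [0,0,0],"gripper": 0}
    - {"travel": [0,0,-0.004],"angular": [0,0,0],"gripper": 0}
    - {"travel": [0,0,-0.004],"angular": [0,0,0],"gripper": 0}

```text
t: 27.75
tool_pos: [0.5708, -0.3016, 0.0155]
tool_rot: [-3.131, 0.261, 0.0]
contact_force: [0.2, 0.1, 0.5]
opening: 0.0159
grip_force: 19.6
```

Request:
step_arm:
  targets:
    - {"travel": [0,0,-0.003],"angular": [0,0,0],"gripper": 0}
    - {"travel": [0,0,-0.003],"angular": [0,0,0],"gripper": 0}
    - {"travel": [0,0,-0.003],"angular": [0,0,0],"gripper": 0}

```text
t: 28.05
tool_pos: [0.5709, -0.3017, 0.0138]
tool_rot: [3.131, -0.261, 0.0]
contact_force: [0.5, -0.1, -0.0]
opening: 0.016
grip_force: 19.7
```

Request:
step_arm:
  targets:
    - {"travel": [0,0,-0.003],"angular": [0,0,0],"gripper": 0}
    - {"travel": [0,0,-0.003],"angular": [0,0,0],"gripper": 0}
    - {"travel": [0,0,-0.003],"angular": [0,0,0],"gripper": 0}

```text
t: 28.35
tool_pos: [0.571, -0.3017, 0.0137]
tool_rot: [-3.131, 0.261, 0.001]
contact_force: [-3.6, 2.8, 8.5]
opening: 0.0156
grip_force: 20.4
```

Request:
step_arm:
  targets:
    - {"travel": [0,0,0.003],"angular": [0,0,0],"gripper": 0.2}
    - {"travel": [0,0,0.003],"angular": [0,0,0],"gripper": 0.24}
    - {"travel": [0,0,0.003],"angular": [0,0,0],"gripper": 0.28}
    - {"travel": [0,0,0.003],"angular": [0,0,0],"gripper": 0.28}
    - {"travel": [0,0,0.01],"angular": [0,0,0],"gripper": 0.28}
    - {"travel": [0,0,0.03],"angular": [0,0,0],"gripper": 0.28}
    - {"travel": [0,0,0.07],"angular": [0,0,0],"gripper": 0.28}
    - {"travel": [0,0,0.13],"angular": [0,0,0],"gripper": 0.28}
    - {"travel": [0,0,0.2],"angular": [0,0,0],"gripper": 0.28}
    - {"travel": [0,0,0.28],"angular": [0,0,0],"gripper": 0.28}

```text
t: 29.35
tool_pos: [0.5701, -0.3012, 0.1813]
tool_rot: [-3.13, 0.261, 0.002]
contact_force: [1.6, -0.4, -0.2]
opening: 0.0242
grip_force: 0.0
```

Request:
step_arm:
  targets:
    - {"travel": [0,0,0.08],"angular": [0,0,0],"gripper": 0.28}
    - {"travel": [0,0,0.16],"angular": [0,0,0],"gripper": 0.28}
    - {"travel": [0,0,0.2],"angular": [0,0,0],"gripper": 0.28}
    - {"travel": [0,0,0.2],"angular": [0,0,0],"gripper": 0.28}
    - {"travel": [0,0,0.2],"angular": [0,0,0],"gripper": 0.28}

```text
t: 29.85
tool_pos: [0.5709, -0.3017, 0.3009]
tool_rot: [3.13, -0.261, 0.002]
contact_force: [-0.9, 0.6, -0.9]
opening: 0.0238
grip_force: 0.0
```

```bash
python3 w.py wrist wrist9
```

```text
[ 0.57031576 -0.30128284  0.29882535]
```

View pics/wrist9b.png

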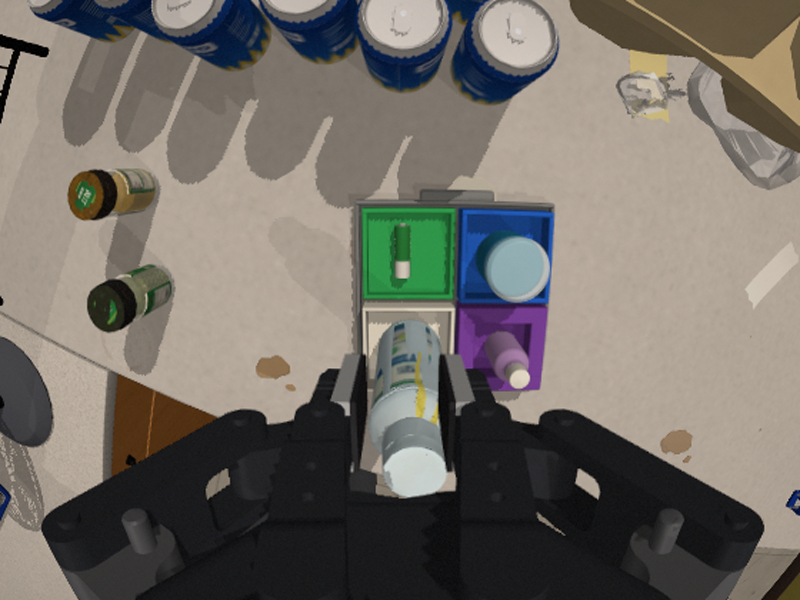

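The battery lies flat in the green cup at (402,250), and the sanitiser, gel jar and purple bottle stand upright in their cups. Both spice jars are where they were and the gripper touches nothing, so I'm handing in.

```bash
python3 -c "
from station import ctrl
print(ctrl.finish_job())"
```

```text
the job is handed in; nothing more can be done
None
```

All four non-food items are in their cups (sanitiser, gel jar and purple bottle upright, battery flat), set down in the order asked; the spice jars were left alone and the job is handed in, though no verdict came back.

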